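# Show the hidden puzzle piece to the camera with the swivel mirror

### The job

A friend follows the jigsaw through the little camera, which looks into the swivel mirror: first pull the orange cap straight up off the lens past its catch and all the way to its open stop, then turn the mirror by its yellow tab until the red puzzle piece on its stand appears to the camera in the middle of the mirror. The mirror springs back when released, so finish while still gripping it, holding that angle steadily with the cap open, and leave the three standing pieces, the mug and the jar where they are.

Things in the scene. Friction and masses are not known exactly. Their poses are not given: they have to be found in the camera images.
- rig: fixed wooden mount of mirror and camera. Origin on the table under the mirror's upright turning axis, +z up. The lens is 200 mm from that axis, 75 degrees counter-clockwise (from above) of the mount's +x, and looks level at the mirror's centre, 105 mm above the table. The piece stands are on its +x side. Camera body 60 mm wide, top at 130 mm
- lens (a point): front of the camera lens, 105 mm above the table, 200 mm from the mirror's axis
- lens_cap (a joint): slide of the orange lens cap, m: 0 = down, covering the lens; 0.040 = pulled straight up to its open stop. A spring ball detent holds it down: about 3 N pulls it over the ball within the first 6 mm; after that it slides with about 1 N and stays where it is left
- cap_tab (a point): grasp point on the orange upright tab on top of the cap: 12 mm thick along this point's y, 36 mm long along its x, tab top 13 mm above the point and flat hood 22 mm below it. The tab's centre is 232 mm from the mirror's axis. x points from the mirror to the camera; moves up with the cap
- mirror (a joint): turn of the mirror about its upright axis, rad: 0 = parked on its stop, squarely facing the camera; grows clockwise seen from above, to at most 1.3. A light spring (0.009 N m at 0, 0.045 N m at 1.2) brings it back to 0 when released. Turning the mirror turns the camera's reflected line of sight by twice that angle
- mirror_tab (a point): grasp point on the yellow upright tab above the mirror, on the turning axis, 168 mm above the table: 12 mm thick along x, 40 mm long along y, top 15 mm above the point, mirror's wooden frame (90 wide, 80 high) 23 mm below. x: the way the mirror faces (glass 80 by 70 mm, in line with the axis, its centre 63 mm below this point). Turns with the mirror
- view (a point): point in the air 250 mm from the mirror's centre on the camera's reflected line of sight; x on along that line, y to its left, z up. The black needle under the mirror (88 mm from the axis, 23 mm above the table) is geared to turn twice as far as the mirror and points along it. A piece appears in the middle of the mirror when the line passes through its centre
- red_center (a point): centre of the red jigsaw piece, 105 mm above the table, level with lens and mirror centre: the marker to be shown
- red_piece: red jigsaw piece, 12 mm thick, 42 mm square with round knobs (66 mm over them, top at 138 mm), standing on a post on a wooden foot 50 by 60 by 20 mm; loose, 0.3 kg. Origin under the foot's centre; its -x face looks roughly to the mirror. Red, blue and cream stand in any order about 0.27 m from the mirror
- blue_piece: blue jigsaw piece, 12 mm thick, 42 mm square with round knobs (66 mm over them, top at 138 mm), standing on a post on a wooden foot 50 by 60 by 20 mm; loose, 0.3 kg. Origin under the foot's centre; its -x face looks roughly to the mirror. Red, blue and cream stand in any order about 0.27 m from the mirror
- cream_piece: cream jigsaw piece, 12 mm thick, 42 mm square with round knobs (66 mm over them, top at 138 mm), standing on a post on a wooden foot 50 by 60 by 20 mm; loose, 0.3 kg. Origin under the foot's centre; its -x face looks roughly to the mirror. Red, blue and cream stand in any order about 0.27 m from the mirror
- mug: white mug, 80 mm across, 90 mm high, loose; origin under its centre, upright along z
- jar: blue jar with lid, 68 mm across, 85 mm high, loose; origin under its centre, upright along z
Not all that is in view belongs to the job. Leave any purple look-alike of the blue_piece alone. What is shaped like the mug but green is not meant.

How it is judged:
By the outcome, as a careful person would: the job done as asked, in the order asked, and still so for the second after the job is handed in, while the arm keeps its last pose, push and grip.
It also fails if it takes over 45 s, if anything falls off the work surface, if the arm or the gripper's body presses on something with over 40 N, if the wrist force passes 120 N, or if a joint passes its speed limit or range.

### The arm

A 6-joint arm with a two-finger parallel gripper is mounted at the origin on the work surface. World frame = base frame: x ahead of the robot, y to its left, z up, the work surface at z = 0. Lengths are in m, angles in rad, forces in N, time in s.
With the tool pointing down it reaches from about 0.225 to 0.875 m from the base axis. Payload 3.4 kg.
Tool frame: the origin (TCP) lies at the very end of the fingers, on their centre line; the grasp point (between the pads) lies 19 mm behind it (grip_depth is the distance from the TCP to the grasp point, in m); x points along the fingers, z is the direction in which the jaws open and shut, and the axes are right-handed (so a half turn about x gives the same grasp; the last joint's range is limited). The gripper opens to 85 mm and grips with 20 to 120 N. Pads are 22 mm wide; open, the fingers measure 114 mm over their backs; the gripper's body (76 mm by 85 mm) begins 54 mm behind the grasp point. The pads swing forward as they close: fully open they stand 13 mm farther back than shut.
Start: joints at [-1.461, 0.276, 1.505, -0, 1.361, -0.121], TCP at [0.132, -0.56, 0.231] pointing down, gripper open.
Joint ranges: [-2.89, 2.89], [-0.75, 2.08], [0.22, 2.7], [-1.18, 4.32], [0.11, 2.71], [-2.7, 2.7]. Speed limits (rad/s): [2.57, 2.57, 3.14, 3.14, 3.14, 3.14].

### API

Orientations are given as a unit quaternion [w, x, y, z].
In Python, from rig import get_state, get_image, sign_off, grip_depth gives the robot as it stands. The module is installed in compiled form; this text tells all that it offers.
- The arm moves only by the tool arm_command, never from a script. Its argument "series" is a list of rows, each an object with "dp": the shift along the tool's x, y, z scaled (see below), a list of three; "angular": the turn, a rotation vector about the tool's x, y, z scaled (see below), a list of three; "gripper": the finger opening in mm, from 0 to 85.4. A call has exactly 8 rows; each row shifts and turns the pose as measured when the row begins, along the tool's axes as they then stand; what a row does not reach is not made up. The controller multiplies each number of a shift by 0.12 m and each number of a turn by 90 degrees. A row lasts 1/8 s, in which the tool goes at most 62.5 mm and 10.7 degrees, less where a joint would pass 70% of its speed; a pose out of reach is approached as far as the arm can. A call with a number of a shift or a turn outside -1 to 1 is refused whole. A call with a gripper value outside its range is refused whole. The fingers move at their own pace and stop on an object; "grip_force" is the grip in N (left out, the last holds). Time passes only in rows, so rows that do not move let the fingers close, or fill a call up. It gives the time, the measured TCP pose, the force and the opening at its end, in the units of the state.
- get_state(): the state, without advancing time (a new reading comes with each control period).
- get_image(name): name is "scene" or "top" or "wrist"; returns a dict with "image" (420x560x3 uint8, blue, green, red), "depth" (420x560 float32, m along the optical axis (not along the pixel's ray), 0 where there is no reading), "mtx" (3x3 intrinsics, pixels), "k1" (the pictures are not rectified: a ray, as slopes to the right and down, at radius r is drawn at 1 + k1 r^2 times it, then the intrinsics apply), "view" (4x4, takes a point from world to camera coordinates); the wrist camera has in their place "mount" (4x4, takes a point from camera to tool coordinates, whose origin is the TCP and whose axes are the tool frame's). Camera axes: x right, y up, looking along -z (the intrinsics and any distortion apply to the point x, -y, -z); pixel columns grow to the right and rows downward; lengths in m; the calibration is good to about 2 mm. A picture is of the moment at which its call begins: read the wrist's pose just before it.
- sign_off(): hands the job in, once; it reports no verdict.
The state is a dict: "clock": time; "qpos": joint angles; "qd": joint speeds; "effort": joint torques, N m; "position": TCP position; "ee_rot": TCP orientation; "contact_force": force on the tool from outside, world axes, zero at the start; "moment": the same for the moment, N m; "width": finger opening in m.
Only numpy, scipy, OpenCV 4.12 (cv2) and the standard library are available. Lean on these libraries where they do the work, as an engineer would, in place of code of your own. Each camera call takes 0.05 s, during which the arm holds its last target. There are 200 camera calls.

## Working session

There is one attempt and no reset: what is moved stays moved. The work goes in short steps, Python scripts to look and compute and a tool call to move; the robot and the scene stay as the last step left them, time stands still between calls to the robot, and variables do not carry over. Pictures are saved under pics/ and viewed, about 8 in all and at most 12, crops included, and the job is handed in when it is done.

Besides the shell and the picture viewer there is one more tool, called after "Emit:" in YAML: its name, and indented under it one key for each argument. arm_command: Moves the arm, as the interface text tells. Its arguments: {"type":"object","properties":{"series":{"type":"array","items":{"type":"object","properties":{"dp":{"type":"array","items":{"type":"number"}},"angular":{"type":"array","items":{"type":"number"}},"gripper":{"type":"number"}}}},"grip_force":{"type":"number"}},"required":["series"]}

```bash
mkdir -p pics; cat > h.py <<'E'
import numpy as np, cv2
from rig import get_state, get_image, sign_off, grip_depth
from scipy.spatial.transform import Rotation as R
def rot(q): return R.from_quat([q[1],q[2],q[3],q[0]]).as_matrix()
def grab(n):
    s=get_state(); g=get_image(n)
    if n=="wrist":
        T=np.eye(4);T[:3,:3]=rot(s["ee_rot"]);T[:3,3]=s["position"]; g["c2w"]=T@g["mount"]
    else: g["c2w"]=np.linalg.inv(g["view"])
    return g
def rays(g,px):
    px=np.atleast_2d(np.float64(px)); K=np.array(g["mtx"],float)
    d=(px-[K[0,2],K[1,2]])/[K[0,0],K[1,1]]; u=d.copy()
    for _ in range(20): u=d/(1+g["k1"]*(u**2).sum(1,keepdims=True))
    return np.c_[u[:,0],-u[:,1],-np.ones(len(u))]@g["c2w"][:3,:3].T, g["c2w"][:3,3]
def onplane(g,px,z):
    r,o=rays(g,px); return o+r*((z-o[2])/r[:,2])[:,None]
def pts(g,px):
    px=np.atleast_2d(px); r,o=rays(g,px); D=g["depth"][px[:,1].astype(int),px[:,0].astype(int)]
    return o+r*D[:,None]
E
python3 - <<'E'
from h import *
print(get_state(),grip_depth)
for n in("scene","top"):
    g=grab(n);cv2.imwrite(f"pics/{n}0.png",g["image"]);print(n,g["c2w"].round(3).tolist(),g["mtx"],g["k1"])
E
```

```text
{'clock': 0.0, 'qpos': array([-1.46101058e+00,  2.76594077e-01,  1.50613861e+00, -1.65163818e-05,
        1.36074663e+00, -1.20986657e-01]), 'qd': array([-0.00033069,  0.00067198,  0.00118268,  0.00185441, -0.00084757,
       -0.00053562]), 'effort': array([ 1.18726341e-03, -4.16772437e+01, -2.45799690e+01, -1.58373376e-05,
        1.10379842e-02,  5.66095181e-06]), 'position': array([ 0.13145531, -0.55920771,  0.23043809]), 'ee_rot': array([ 0.5537678 ,  0.43957916,  0.55471395, -0.4386386 ]), 'contact_force': array([-0.87907595, -0.16828746, -0.5475136 ]), 'moment': array([-0.00912088,  0.0001287 , -0.04722859]), 'width': 0.08520961994607597} 0.0187
scene [[0.631, -0.582, 0.512, 1.136], [0.776, 0.48, -0.41, -0.48], [-0.007, 0.656, 0.755, 1.011], [0.0, 0.0, 0.0, 1.0]] [[470.01083989   0.         285.45951847]
 [  0.         470.01083989 214.99558927]
 [  0.           0.           1.        ]] -0.0563525225593349
top [[-0.006, 0.999, -0.035, 0.491], [-1.0, -0.005, 0.004, -0.014], [0.004, 0.035, 0.999, 1.342], [0.0, 0.0, 0.0, 1.0]] [[505.76141382   0.         274.04741003]
 [  0.         505.76141382 211.56795969]
 [  0.           0.           1.        ]] -0.003076829212062908
```

View pics/scene0.png

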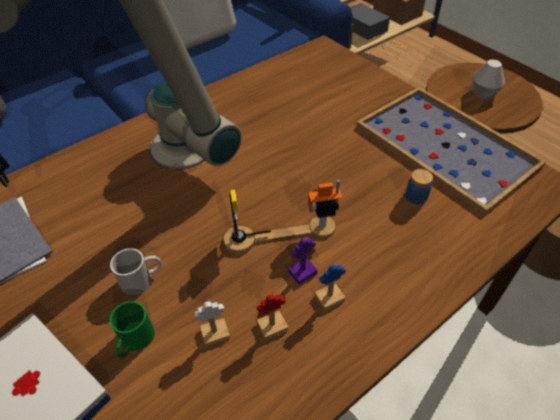

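View pics/top0.png

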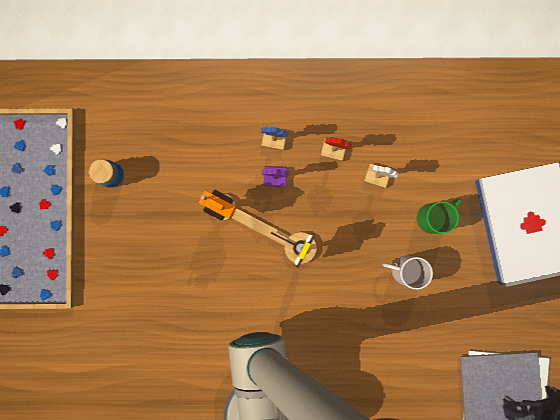

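The top view shows the yellow mirror tab at (303,250), the orange cap at (217,204) and the standing red piece at (337,143). The red lookalikes are the flat red print on the book (530,222) and the loose red tray pieces (for example 20,124). The purple lookalike is at (275,177), beside the blue piece at (275,133). I choose the standing red piece at (337,143).

```bash
python3 - <<'E'
from h import *
rois={"top":{"yellow":(285,225,325,275),"orange":(190,180,245,225),"red":(318,125,360,165),"blue":(255,120,295,150),"white":(360,155,405,190)},
"scene":{"yellow":(220,180,250,245),"orange":(300,175,345,215),"red":(250,285,292,340)}}
def mask(im,c):
    h=cv2.cvtColor(im,cv2.COLOR_BGR2HSV);H,S,V=cv2.split(h)
    return {"yellow":(H>22)&(H<35)&(S>150)&(V>90),"orange":(H>5)&(H<18)&(S>210)&(V>150),"red":((H<5)|(H>174))&(S>170)&(V>60),"blue":(H>100)&(H<122)&(S>140)&(V>50),"white":(S<60)&(V>150)}[c]
G={}
for n in rois:
    g=G[n]=grab(n)
    for c,(x0,y0,x1,y1) in rois[n].items():
        m=np.zeros(g["depth"].shape,bool);m[y0:y1,x0:x1]=mask(g["image"],c)[y0:y1,x0:x1]
        ys,xs=np.nonzero(m); 
        if len(xs)<5: print(n,c,len(xs));continue
        P=pts(g,np.c_[xs,ys]); r=cv2.minAreaRect(np.c_[xs,ys].astype(np.float32))
        print(n,c,len(xs),"px",xs.mean().round(1),ys.mean().round(1),"mean",P.mean(0).round(4),"z",np.percentile(P[:,2],[2,50,90,98]).round(3))
        zt=np.percentile(P[:,2],95); Q=P[P[:,2]>zt-.012]
        rr=cv2.minAreaRect((Q[:,:2]*1000).astype(np.float32)); print("   top part",len(Q),np.array(rr[0]).round(1),np.array(rr[1]).round(1),round(rr[2],1))
im=G["top"]["image"][110:280,185:385]; cv2.imwrite("pics/crop1.png",cv2.resize(im,None,fx=4,fy=4,interpolation=cv2.INTER_CUBIC)[:600])
im=G["top"]["image"][120:270,190:390]; cv2.imwrite("pics/crop1.png",cv2.resize(im,None,fx=4,fy=4,interpolation=cv2.INTER_CUBIC))
E
```

```text
top yellow 104 px 303.9 250.0 mean [ 0.4429 -0.0871  0.186 ] z [0.03  0.183 0.187 0.189]
   top part 86 [461.1 -51.7] [93.2 37.9] 63.7
top orange 416 px 216.9 204.3 mean [0.5508 0.1163 0.1376] z [0.004 0.137 0.17  0.174]
   top part 58 [554.  121.8] [48.1 10.9] 61.1
top red 99 px 335.9 141.5 mean [ 0.7005 -0.169   0.1341] z [0.092 0.125 0.138 0.142]
   top part 27 [604.1 -94.2] [ 30.4 275.7] 48.6
top blue 73 px 270.4 129.9 mean [ 0.7311 -0.0121  0.1249] z [0.098 0.127 0.138 0.141]
   top part 35 [729.7 -21.4] [39.5 10. ] 78.2
top white 173 px 384.8 171.0 mean [ 0.6288 -0.286   0.1333] z [0.089 0.12  0.136 0.14 ]
   top part 63 [ 571.8 -158.2] [ 32.3 328.6] 23.8
scene yellow 66 px 233.2 197.0 mean [ 0.465  -0.101   0.2025] z [0.148 0.182 0.185 0.764]
   top part 59 [ 779.9 -282.1] [ 11.1 815.2] 60.1
scene orange 155 px 324.2 191.9 mean [0.5462 0.1194 0.139 ] z [0.001 0.136 0.171 0.173]
   top part 39 [551.7 116.7] [32.6 13. ] 62.7
scene red 228 px 270.2 302.4 mean [ 0.7063 -0.1815  0.123 ] z [0.089 0.121 0.136 0.14 ]
   top part 73 [ 909.7 -333.2] [ 37.  538.7] 53.1
```

View pics/crop1.png

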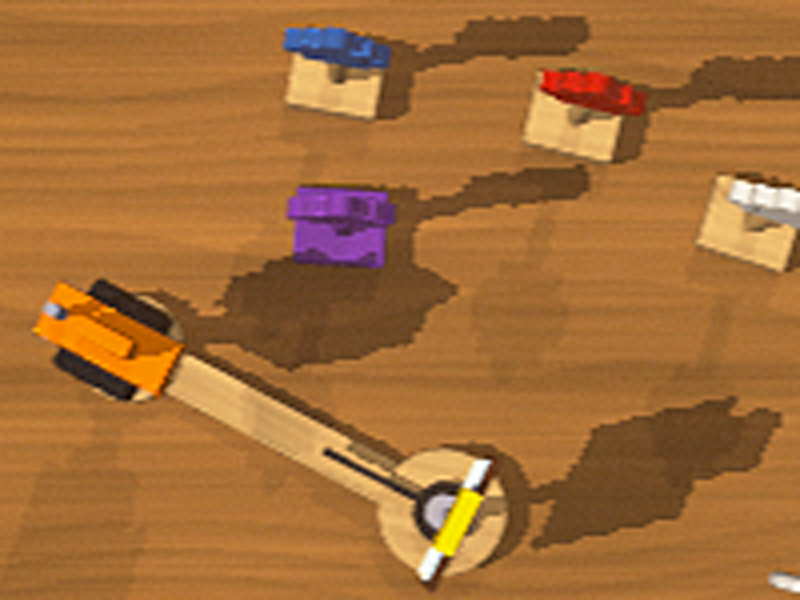

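The crop confirms the choice: the standing red piece is at crop (595,92), between blue and cream. The purple decoy stands closer to the camera mount. The mirror is parked, with its needle pointing at the camera.

```bash
cat >> h.py <<'E'
def yawrot(a):  # tool x down, jaw axis z at world yaw a
    x=np.array([0,0,-1.]);z=np.array([np.cos(a),np.sin(a),0]);return np.c_[x,np.cross(z,x),z]
def plan(P,Rt,n=8):
    s=get_state();p=np.array(s["position"]);R0=rot(s["ee_rot"])
    w=R.from_matrix(R0.T@Rt).as_rotvec();d=np.array(P)-p
    print("clock",s["clock"],"p",p.round(4),"F",s["contact_force"].round(1),"w",round(s["width"],4),"err tool mm",(R0.T@d*1000).round(1),"rot deg",np.degrees(w).round(2))
    for i in range(n):
        Ri=R0@R.from_rotvec(w*i/n).as_matrix()
        print("dp",(Ri.T@d/n/.12).round(3).tolist(),"ang",(w/n/(np.pi/2)).round(3).tolist())
E
python3 - <<'E'
from h import *
g=grab("top");h=grab("scene")
def M(g,box,f):
    x0,y0,x1,y1=box;H,S,V=cv2.split(cv2.cvtColor(g["image"],cv2.COLOR_BGR2HSV).astype(int))
    m=np.zeros(H.shape,bool);m[y0:y1,x0:x1]=f(H,S,V)[y0:y1,x0:x1];ys,xs=np.nonzero(m);return np.c_[xs,ys]
ye=lambda H,S,V:(H>22)&(H<35)&(S>150)&(V>60)
orr=lambda H,S,V:(H>5)&(H<18)&(S>210)&(V>150)
re=lambda H,S,V:((H<5)|(H>174))&(S>170)&(V>60)
for n,gg,bx in(("top",g,{"y":(285,225,325,275),"o":(190,180,245,225),"r":(318,125,360,165)}),("scene",h,{"y":(220,180,250,245),"o":(300,175,345,215),"r":(250,285,292,340)})):
    for k,f,lo,hi in(("y",ye,.176,.195),("o",orr,.163,.18),("r",re,.085,.145)):
        P=pts(gg,M(gg,bx[k],f));P=P[(P[:,2]>lo)&(P[:,2]<hi)]
        r=cv2.minAreaRect((P[:,:2]*1000).astype(np.float32))
        print(n,k,len(P),"med",np.median(P,0).round(4),"mean",P.mean(0).round(4),"rect",np.round(r[0],1),np.round(r[1],1),round(r[2],1), "zmax",P[:,2].max().round(3))
q=M(g,(285,225,325,275),ye);print("yellow top at .183",onplane(g,q.mean(0),.183).round(4))
print("tool axes",rot(get_state()["ee_rot"]).round(3).tolist())
for a in (-28.5,151.5):
    print(a);plan([.552,.118,.28],yawrot(np.radians(a)),12)
E
```

```text
top y 86 med [ 0.4427 -0.0878  0.1839] mean [ 0.4426 -0.0884  0.1839] rect [442.8 -88.6] [10.9 37.8] 62.9 zmax 0.189
top o 57 med [0.5519 0.1146 0.1709] mean [0.5511 0.1149 0.1713] rect [550.8 116.1] [34.3 10.9] 61.1 zmax 0.177
top r 92 med [ 0.7021 -0.1685  0.1247] mean [ 0.7021 -0.1715  0.121 ] rect [ 702.  -176.6] [61.5 11.9] 75.9 zmax 0.144
scene y 57 med [ 0.446  -0.0901  0.1816] mean [ 0.4455 -0.0903  0.1818] rect [444.  -89.4] [10.  40.5] 54.6 zmax 0.185
scene o 39 med [0.5518 0.1161 0.1699] mean [0.5517 0.1162 0.1701] rect [552.3 116.4] [33.3 10. ] 68.3 zmax 0.175
scene r 222 med [ 0.7045 -0.1793  0.1208] mean [ 0.7045 -0.1792  0.1192] rect [ 702.7 -178.6] [62.8 12.7] 77.3 zmax 0.141
yellow top at .183 [[ 0.4428 -0.0873  0.183 ]]
tool axes [[-0.0, 0.973, 0.229], [0.001, 0.229, -0.973], [-1.0, 0.0, -0.001]]
-28.5
clock 0.3 p [ 0.1315 -0.5596  0.231 ] F [ 0.3  0.2 -0.2] w 0.0853 err tool mm [ -48.6  564.3 -563.5] rot deg [-4.828e+01 -3.000e-02 -2.000e-02]
dp [-0.034, 0.392, -0.391] ang [-0.045, -0.0, -0.0]
dp [-0.034, 0.418, -0.363] ang [-0.045, -0.0, -0.0]
dp [-0.034, 0.443, -
[... 555 characters left out ...]
0.2] w 0.0853 err tool mm [ -48.6  564.3 -563.5] rot deg [ 1.3172e+02 -2.0000e-02  4.0000e-02]
dp [-0.034, 0.392, -0.391] ang [0.122, -0.0, 0.0]
dp [-0.034, 0.31, -0.459] ang [0.122, -0.0, 0.0]
dp [-0.034, 0.217, -0.509] ang [0.122, -0.0, 0.0]
dp [-0.034, 0.116, -0.541] ang [0.122, -0.0, 0.0]
dp [-0.034, 0.011, -0.554] ang [0.122, -0.0, 0.0]
dp [-0.034, -0.095, -0.546] ang [0.122, -0.0, 0.0]
dp [-0.034, -0.197, -0.518] ang [0.122, -0.0, 0.0]
dp [-0.034, -0.292, -0.471] ang [0.122, -0.0, 0.0]
dp [-0.034, -0.376, -0.407] ang [0.122, -0.0, 0.0]
dp [-0.034, -0.447, -0.327] ang [0.122, -0.0, 0.0]
dp [-0.034, -0.501, -0.236] ang [0.122, -0.0, 0.0]
dp [-0.034, -0.537, -0.137] ang [0.122, -0.0, 0.0]
```

Emit:
arm_command:
  series:
    - {"dp":[-0.3,0.25,-0.25],"angular":[-0.04,0,0],"gripper":50}
    - {"dp":[-0.2,0.32,-0.3],"angular":[-0.045,0,0],"gripper":50}
    - {"dp":[0,0.38,-0.3],"angular":[-0.045,0,0],"gripper":50}
    - {"dp":[0,0.4,-0.27],"angular":[-0.045,0,0],"gripper":50}
    - {"dp":[0,0.42,-0.25],"angular":[-0.045,0,0],"gripper":50}
    - {"dp":[0,0.43,-0.22],"angular":[-0.045,0,0],"gripper":50}
    - {"dp":[0,0.44,-0.2],"angular":[-0.045,0,0],"gripper":50}
    - {"dp":[0,0.45,-0.17],"angular":[-0.045,0,0],"gripper":50}

```text
clock: 1.3
position: [0.3561, -0.1677, 0.293]
ee_rot: [0.657, 0.267, 0.653, -0.267]
contact_force: [0.8, -0.8, 0.7]
width: 0.0497
```

```bash
python3 -c "
from h import *
plan([.552,.1165,.26],yawrot(np.radians(-28.5)),8)"
```

```text
clock 1.3 p [ 0.3561 -0.1677  0.293 ] F [ 0.8 -0.8  0.7] w 0.0497 err tool mm [ 33.6 340.1 -58.5] rot deg [-15.82   0.32  -0.12]
dp [0.035, 0.354, -0.061] ang [-0.022, 0.0, -0.0]
dp [0.035, 0.356, -0.049] ang [-0.022, 0.0, -0.0]
dp [0.035, 0.358, -0.036] ang [-0.022, 0.0, -0.0]
dp [0.035, 0.359, -0.024] ang [-0.022, 0.0, -0.0]
dp [0.035, 0.359, -0.012] ang [-0.022, 0.0, -0.0]
dp [0.035, 0.359, 0.001] ang [-0.022, 0.0, -0.0]
dp [0.035, 0.359, 0.013] ang [-0.022, 0.0, -0.0]
dp [0.034, 0.359, 0.026] ang [-0.022, 0.0, -0.0]
```

Emit:
arm_command:
  series:
    - {"dp":[0,0.38,-0.06],"angular":[-0.025,0,0],"gripper":50}
    - {"dp":[0,0.38,-0.05],"angular":[-0.025,0,0],"gripper":50}
    - {"dp":[0,0.4,-0.04],"angular":[-0.025,0,0],"gripper":50}
    - {"dp":[0,0.4,-0.02],"angular":[-0.025,0,0],"gripper":50}
    - {"dp":[0.05,0.4,-0.01],"angular":[-0.025,0,0],"gripper":50}
    - {"dp":[0.05,0.4,0],"angular":[-0.025,0,0],"gripper":50}
    - {"dp":[0.05,0.35,0.01],"angular":[-0.02,0,0],"gripper":50}
    - {"dp":[0,0,0],"angular":[0,0,0],"gripper":50}

```text
clock: 2.3
position: [0.5432, 0.1177, 0.2757]
ee_rot: [0.69, 0.171, 0.682, -0.172]
contact_force: [-0.3, 0.7, -0.2]
width: 0.0504
```

```bash
python3 - <<'E'
from h import *
plan([.552,.1165,.143],yawrot(np.radians(-28.5)),1)
g=grab("wrist");cv2.imwrite("pics/w1.png",g["image"])
H,S,V=cv2.split(cv2.cvtColor(g["image"],cv2.COLOR_BGR2HSV).astype(int))
ys,xs=np.nonzero((H>5)&(H<18)&(S>200)&(V>120))
P=pts(g,np.c_[xs,ys]);P=P[(P[:,2]>.163)&(P[:,2]<.18)]
print(len(P),np.median(P,0));r=cv2.minAreaRect((P[:,:2]*1000).astype(np.float32));print(r)
E
```

```text
clock 2.3 p [0.5432 0.1177 0.2757] F [-0.3  0.7 -0.2] w 0.0504 err tool mm [132.8   2.9   6.8] rot deg [ 0.42  0.64 -0.09]
dp [1.107, 0.024, 0.057] ang [0.005, 0.007, -0.001]
94 [0.55713892 0.11522907 0.17001335]
((555.7625732421875, 115.09304809570312), (36.47303009033203, 10.43159294128418), 74.74535369873047)
```

View pics/w1.png

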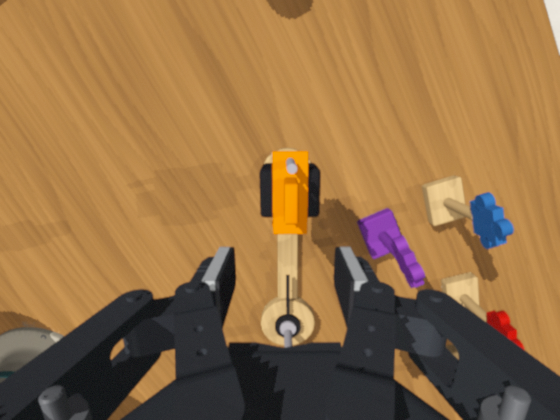

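The wrist view shows the orange hood and tab at about (290,195), centred between the fingers and aligned with the jaws. The yellow tab and mirror are hidden under the gripper, and the needle is at (288,290). I'm descending now.

Emit:
arm_command:
  series:
    - {"dp":[0.3,0.02,0.03],"angular":[0.005,0.007,0],"gripper":50}
    - {"dp":[0.3,0,0.03],"angular":[0,0,0],"gripper":50}
    - {"dp":[0.25,0,0],"angular":[0,0,0],"gripper":50}
    - {"dp":[0.12,0,0],"angular":[0,0,0],"gripper":50}
    - {"dp":[0,0,0],"angular":[0,0,0],"gripper":50}
    - {"dp":[0,0,0],"angular":[0,0,0],"gripper":50}
    - {"dp":[0,0,0],"angular":[0,0,0],"gripper":50}
    - {"dp":[0,0,0],"angular":[0,0,0],"gripper":50}

```text
clock: 3.35
position: [0.5517, 0.1097, 0.1634]
ee_rot: [0.689, 0.177, 0.681, -0.176]
contact_force: [0.1, -0.0, 0.5]
width: 0.0499
```

```bash
python3 -c "
from h import *
plan([.5535,.1155,.143],yawrot(np.radians(-28.5)),1)"
```

```text
clock 3.35 p [0.5517 0.1097 0.1634] F [ 0.1 -0.   0.5] w 0.0499 err tool mm [20.4  5.8 -1.4] rot deg [-0.43  0.59 -0.22]
dp [0.17, 0.049, -0.012] ang [-0.005, 0.007, -0.002]
```

Emit:
arm_command:
  series:
    - {"dp":[0.09,0.03,-0.01],"angular":[-0.005,0.007,-0.002],"gripper":50}
    - {"dp":[0.09,0.02,0],"angular":[0,0,0],"gripper":50}
    - {"dp":[0,0,0],"angular":[0,0,0],"gripper":30}
    - {"dp":[0,0,0],"angular":[0,0,0],"gripper":5}
    - {"dp":[0,0,0],"angular":[0,0,0],"gripper":5}
    - {"dp":[0,0,0],"angular":[0,0,0],"gripper":5}
    - {"dp":[0,0,0],"angular":[0,0,0],"gripper":5}
    - {"dp":[0,0,0],"angular":[0,0,0],"gripper":5}
  grip_force: 30

```text
clock: 4.35
position: [0.5512, 0.1178, 0.1404]
ee_rot: [0.683, 0.173, 0.688, -0.172]
contact_force: [-1.5, 1.3, 0.9]
width: 0.0117
```

Emit:
arm_command:
  series:
    - {"dp":[-0.06,0,0],"angular":[0,0,0],"gripper":5}
    - {"dp":[-0.06,0,0],"angular":[0,0,0],"gripper":5}
    - {"dp":[-0.06,0,0],"angular":[0,0,0],"gripper":5}
    - {"dp":[-0.06,0,0],"angular":[0,0,0],"gripper":5}
    - {"dp":[-0.06,0,0],"angular":[0,0,0],"gripper":5}
    - {"dp":[-0.04,0,0],"angular":[0,0,0],"gripper":5}
    - {"dp":[-0.03,0,0],"angular":[0,0,0],"gripper":5}
    - {"dp":[-0.03,0,0],"angular":[0,0,0],"gripper":5}

```text
clock: 5.35
position: [0.5506, 0.1176, 0.1808]
ee_rot: [0.68, 0.173, 0.691, -0.173]
contact_force: [4.5, 1.9, -24.3]
width: 0.0115
```

Emit:
arm_command:
  series:
    - {"dp":[0,0,0],"angular":[0,0,0],"gripper":5}
    - {"dp":[0,0,0],"angular":[0,0,0],"gripper":40}
    - {"dp":[0,0,0],"angular":[0,0,0],"gripper":50}
    - {"dp":[0,0,0],"angular":[0,0,0],"gripper":50}
    - {"dp":[-0.2,0,0],"angular":[0,0,0],"gripper":50}
    - {"dp":[-0.4,0,0],"angular":[0,0,0],"gripper":50}
    - {"dp":[-0.4,0,0],"angular":[0,0,0],"gripper":50}
    - {"dp":[0,0,0],"angular":[0,0,0],"gripper":50}

```text
clock: 6.35
position: [0.5533, 0.1161, 0.3113]
ee_rot: [0.683, 0.174, 0.687, -0.174]
contact_force: [0.0, -0.3, -0.4]
width: 0.0502
```

```bash
python3 - <<'E'
from h import *
for n in ("scene","top","wrist"):
    g=grab(n);H,S,V=cv2.split(cv2.cvtColor(g["image"],cv2.COLOR_BGR2HSV).astype(int))
    ys,xs=np.nonzero((H>5)&(H<18)&(S>200)&(V>120)&(g["depth"]>0))
    P=pts(g,np.c_[xs,ys]);P=P[(abs(P[:,0]-.55)<.06)&(abs(P[:,1]-.115)<.06)&(P[:,2]>.12)]
    if len(P): print(n,len(P),np.percentile(P[:,2],[5,25,50,75,95,98]).round(4))
plan([.4438,-.0888,.26],yawrot(np.radians(61.5)),9)
E
```

```text
scene 249 [0.1719 0.1738 0.1754 0.1778 0.2114 0.212 ]
top 130 [0.1722 0.1746 0.1762 0.1777 0.1914 0.2118]
wrist 765 [0.174  0.1754 0.176  0.1769 0.2102 0.2111]
clock 6.5 p [0.5507 0.1159 0.3058] F [-0.3  0.2 -0.6] w 0.0499 err tool mm [  47.2 -230.6    4.3] rot deg [-89.97  -0.95  -0.38]
dp [0.044, -0.213, 0.004] ang [-0.111, -0.001, -0.0]
dp [0.044, -0.211, -0.033] ang [-0.111, -0.001, -0.0]
dp [0.044, -0.202, -0.069] ang [-0.111, -0.001, -0.0]
dp [0.044, -0.187, -0.103] ang [-0.111, -0.001, -0.0]
dp [0.044, -0.166, -0.134] ang [-0.111, -0.001, -0.0]
dp [0.044, -0.14, -0.161] ang [-0.111, -0.001, -0.0]
dp [0.043, -0.11, -0.183] ang [-0.111, -0.001, -0.0]
dp [0.043, -0.076, -0.2] ang [-0.111, -0.001, -0.0]
dp [0.043, -0.041, -0.21] ang [-0.111, -0.001, -0.0]
```

The cap is fully open: its hood rose from about 0.1365 to 0.176 m and the tab top is at 0.212 m. Next I go to the mirror.

Emit:
arm_command:
  series:
    - {"dp":[0,-0.23,0],"angular":[-0.115,0,0],"gripper":50}
    - {"dp":[0,-0.23,-0.03],"angular":[-0.115,0,0],"gripper":50}
    - {"dp":[0,-0.22,-0.07],"angular":[-0.115,0,0],"gripper":50}
    - {"dp":[0,-0.2,-0.11],"angular":[-0.115,0,0],"gripper":50}
    - {"dp":[0.03,-0.18,-0.15],"angular":[-0.115,0,0],"gripper":50}
    - {"dp":[0.03,-0.15,-0.18],"angular":[-0.115,0,0],"gripper":50}
    - {"dp":[0.03,-0.12,-0.2],"angular":[-0.115,0,0],"gripper":50}
    - {"dp":[0.03,-0.08,-0.22],"angular":[-0.115,0,0],"gripper":50}

```text
clock: 7.5
position: [0.4454, -0.0892, 0.2786]
ee_rot: [0.608, -0.33, 0.633, 0.348]
contact_force: [0.0, 0.4, 1.0]
width: 0.0498
```

```bash
python3 -c "
from h import *
plan([.4438,-.0888,.26],yawrot(np.radians(61.5)),3)"
```

```text
clock 7.5 p [ 0.4454 -0.0892  0.2786] F [0.  0.4 1. ] w 0.0498 err tool mm [18.6  0.8 -0.2] rot deg [-4.23 -1.04 -2.33]
dp [0.052, 0.002, -0.0] ang [-0.016, -0.004, -0.009]
dp [0.052, 0.003, -0.001] ang [-0.016, -0.004, -0.009]
dp [0.052, 0.004, -0.001] ang [-0.016, -0.004, -0.009]
```

Emit:
arm_command:
  series:
    - {"dp":[0,0,0],"angular":[-0.024,-0.006,-0.013],"gripper":50}
    - {"dp":[0,0,0],"angular":[-0.024,-0.006,-0.013],"gripper":50}
    - {"dp":[0,0,0],"angular":[0,0,0],"gripper":50}
    - {"dp":[0,0,0],"angular":[0,0,0],"gripper":50}
    - {"dp":[0,0,0],"angular":[0,0,0],"gripper":50}
    - {"dp":[0,0,0],"angular":[0,0,0],"gripper":50}
    - {"dp":[0,0,0],"angular":[0,0,0],"gripper":50}
    - {"dp":[0,0,0],"angular":[0,0,0],"gripper":50}

```text
clock: 8.5
position: [0.4411, -0.0896, 0.2717]
ee_rot: [0.605, -0.358, 0.611, 0.365]
contact_force: [0.3, -0.3, 0.2]
width: 0.05
```

```bash
python3 - <<'E'
from h import *
plan([.4438,-.0888,.152],yawrot(np.radians(61.5)),1)
g=grab("wrist");cv2.imwrite("pics/w2.png",g["image"])
H,S,V=cv2.split(cv2.cvtColor(g["image"],cv2.COLOR_BGR2HSV).astype(int))
for k,m,lo,hi in (("y",(H>22)&(H<35)&(S>150)&(V>60),.176,.195),("r",((H<5)|(H>174))&(S>170)&(V>60),.085,.145)):
    ys,xs=np.nonzero(m)
    P=pts(g,np.c_[xs,ys]);P=P[(P[:,2]>lo)&(P[:,2]<hi)]
    if len(P)>3: print(k,len(P),np.median(P,0).round(4),cv2.minAreaRect((P[:,:2]*1000).astype(np.float32)))
E
```

```text
clock 8.5 p [ 0.4411 -0.0896  0.2717] F [ 0.3 -0.3  0.2] w 0.05 err tool mm [119.6  -3.6   2.2] rot deg [ 0.02 -0.11 -0.79]
dp [0.997, -0.03, 0.019] ang [0.0, -0.001, -0.009]
y 708 [ 0.442  -0.0878  0.1832] ((442.9202880859375, -88.34535217285156), (11.82514476776123, 39.09743881225586), 63.134483337402344)
```

View pics/w2.png

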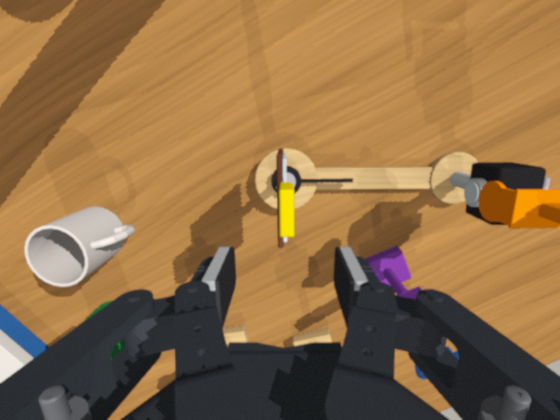

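The wrist view shows the yellow tab at (287,210) between the fingers, with the needle at (330,180) pointing at the camera. The opened cap is at (520,205). I'm descending onto the tab.

Emit:
arm_command:
  series:
    - {"dp":[0.25,-0.02,0.01],"angular":[0,0,-0.009],"gripper":50}
    - {"dp":[0.3,0,0],"angular":[0,0,0],"gripper":50}
    - {"dp":[0.2,0,0],"angular":[0,0,0],"gripper":50}
    - {"dp":[0.05,0,0],"angular":[0,0,0],"gripper":50}
    - {"dp":[0,0,0],"angular":[0,0,0],"gripper":50}
    - {"dp":[0,0,0],"angular":[0,0,0],"gripper":50}
    - {"dp":[0,0,0],"angular":[0,0,0],"gripper":50}
    - {"dp":[0,0,0],"angular":[0,0,0],"gripper":50}

```text
clock: 9.55
position: [0.447, -0.091, 0.1775]
ee_rot: [0.609, -0.365, 0.606, 0.358]
contact_force: [0.5, -0.1, 1.1]
width: 0.05
```

```bash
python3 -c "
from h import *
plan([.443,-.0884,.153],yawrot(np.radians(61.5)),1)"
```

```text
clock 9.55 p [ 0.447  -0.091   0.1775] F [ 0.5 -0.1  1.1] w 0.05 err tool mm [24.4  5.1  0.4] rot deg [ 0.02 -0.03  0.62]
dp [0.203, 0.042, 0.003] ang [0.0, -0.0, 0.007]
```

Emit:
arm_command:
  series:
    - {"dp":[0.11,0.02,0],"angular":[0,0,0.006],"gripper":50}
    - {"dp":[0.09,0.01,0],"angular":[0,0,0],"gripper":50}
    - {"dp":[0,0,0],"angular":[0,0,0],"gripper":30}
    - {"dp":[0,0,0],"angular":[0,0,0],"gripper":5}
    - {"dp":[0,0,0],"angular":[0,0,0],"gripper":5}
    - {"dp":[0,0,0],"angular":[0,0,0],"gripper":5}
    - {"dp":[0,0,0],"angular":[0,0,0],"gripper":5}
    - {"dp":[0,0,0],"angular":[0,0,0],"gripper":5}

```text
clock: 10.55
position: [0.4433, -0.0892, 0.1515]
ee_rot: [0.607, -0.362, 0.608, 0.362]
contact_force: [-0.7, 0.5, -1.8]
width: 0.0115
```

```bash
python3 -c "
from h import *
plan([.443,-.0884,.153],yawrot(np.radians(61.5-40.3)),1)"
```

```text
clock 10.55 p [ 0.4433 -0.0892  0.1515] F [-0.7  0.5 -1.8] w 0.0115 err tool mm [-1.5  0.7  0.5] rot deg [ 4.032e+01 -4.000e-02  1.000e-02]
dp [-0.012, 0.005, 0.004] ang [0.448, -0.0, 0.0]
```

Emit:
arm_command:
  series:
    - {"dp":[0,0,0],"angular":[0.05,0,0],"gripper":5}
    - {"dp":[0,0,0],"angular":[0.055,0,0],"gripper":5}
    - {"dp":[0,0,0],"angular":[0.055,0,0],"gripper":5}
    - {"dp":[0,0,0],"angular":[0.055,0,0],"gripper":5}
    - {"dp":[0,0,0],"angular":[0.055,0,0],"gripper":5}
    - {"dp":[0,0,0],"angular":[0.055,0,0],"gripper":5}
    - {"dp":[0,0,0],"angular":[0.055,0,0],"gripper":5}
    - {"dp":[0,0,0],"angular":[0.03,0,0],"gripper":5}

```text
clock: 11.55
position: [0.4425, -0.0899, 0.1515]
ee_rot: [0.692, -0.144, 0.693, 0.143]
contact_force: [0.3, -1.0, -2.0]
width: 0.0119
```

```bash
python3 - <<'E'
from h import *
plan([.443,-.0884,.1515],yawrot(np.radians(61.5-40.3)),1)
for n in ("wrist","top","scene"):
    g=grab(n);cv2.imwrite(f"pics/{n}3.png",g["image"])
    if n=="top": a=cv2.resize(g["image"][120:270,190:390],None,fx=4,fy=4,interpolation=cv2.INTER_CUBIC)
    H,S,V=cv2.split(cv2.cvtColor(g["image"],cv2.COLOR_BGR2HSV).astype(int))
    ys,xs=np.nonzero(((H<5)|(H>174))&(S>170)&(V>60))
    P=pts(g,np.c_[xs,ys]);P=P[(P[:,2]>.085)&(P[:,2]<.145)&(abs(P[:,0]-.7)<.05)&(abs(P[:,1]+.175)<.06)]
    if len(P)>3: print(n,len(P),P.mean(0).round(4),np.median(P,0).round(4),cv2.minAreaRect((P[:,:2]*1000).astype(np.float32)))
w=cv2.imread("pics/wrist3.png"); cv2.imwrite("pics/c3.png",np.vstack([cv2.resize(a,(400,300)),]) )
cv2.imwrite("pics/c3.png",np.hstack([cv2.resize(w,(400,300)),cv2.resize(cv2.imread("pics/scene3.png")[170:350,180:420],(400,300))]))
E
```

```text
clock 11.55 p [ 0.4425 -0.0899  0.1515] F [ 0.3 -1.  -2. ] w 0.0119 err tool mm [-0.   1.2  1. ] rot deg [ 2.22 -0.14  0.08]
dp [-0.0, 0.01, 0.009] ang [0.025, -0.002, 0.001]
top 98 [ 0.7025 -0.1718  0.1205] [ 0.7026 -0.169   0.1235] ((702.0089721679688, -177.1592254638672), (62.638328552246094, 11.772209167480469), 75.47303771972656)
scene 269 [ 0.7051 -0.1794  0.1173] [ 0.7055 -0.1798  0.1181] ((703.78515625, -178.6422119140625), (62.263877868652344, 14.094902992248535), 76.94837188720703)
```

View pics/c3.png

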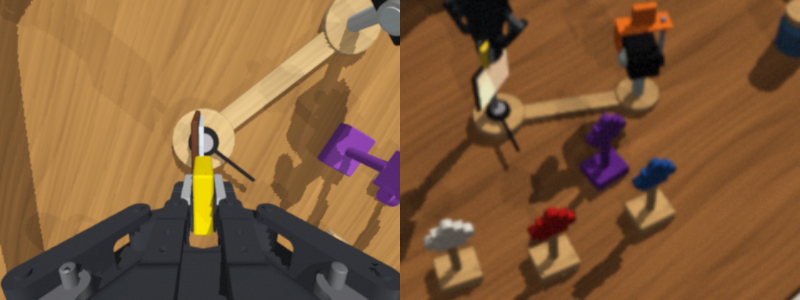

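The left half is the wrist view: the gripped yellow tab is at (203,195) and the needle runs from (208,142) to (253,181). The right half is the scene view: the needle now points between red (550,225) and blue, and the cap is still up at (643,20). I'll measure the needle and cross-check the red piece by its foot.

```bash
cat > chk.py <<'E'
from h import *
ax=np.array([.443,-.0886]); 
s=get_state();X=rot(s["ee_rot"])[:,2];print("clock",s["clock"],"jaw yaw",np.degrees(np.arctan2(X[1],X[0])).round(2),"F",s["contact_force"].round(1),"M",s["moment"].round(2))
for n in ("wrist","scene","top"):
    g=grab(n);H,S,V=cv2.split(cv2.cvtColor(g["image"],cv2.COLOR_BGR2HSV).astype(int))
    yy,xx=np.mgrid[:420,:560];px=np.c_[xx.ravel(),yy.ravel()]
    P=onplane(g,px,.023);d=P[:,:2]-ax;r=np.hypot(*d.T);a=np.degrees(np.arctan2(d[:,1],d[:,0]))
    Z=pts(g,px)[:,2]
    m=(V.ravel()<60)&(r>.045)&(r<.092)&(a>-60)&(a<45)&(abs(Z-.023)<.012)
    if m.sum()>5:
        q=d[m];l=cv2.fitLine(q.astype(np.float32),cv2.DIST_HUBER,0,.01,.01).ravel()
        print(n,"needle n",m.sum(),"dir from axis",np.median(a[m]).round(2),"line",np.degrees(np.arctan(l[1]/l[0])).round(2),"line pt",(l[2:]+ax).round(4),"tip r",r[m].max().round(4))
    if n!="wrist":  # red foot top: wood-coloured at z~.02
        Q=onplane(g,px,.02); D=np.hypot(Q[:,0]-.70,Q[:,1]+.178)
        f=(abs(Z-.02)<.006)&(D<.05)&(V.ravel()>110)
        if f.sum()>20: print(n,"foot",f.sum(),cv2.minAreaRect((Q[f,:2]*1000).astype(np.float32)))
E
python3 chk.py
```

```text
clock 11.7 jaw yaw 23.57 F [-0.7 -0.1 -1.3] M [0.04 0.   0.02]
wrist needle n 117 dir from axis -14.65 line -14.72 line pt [ 0.5071 -0.1054] tip r 0.0869
scene needle n 20 dir from axis -14.44 line -14.88 line pt [ 0.5046 -0.1045] tip r 0.0834
scene foot 380 ((703.1572875976562, -178.82859802246094), (59.68405532836914, 50.43047332763672), 75.08805084228516)
top needle n 10 dir from axis -14.57 line -12.45 line pt [ 0.5121 -0.1066] tip r 0.0841
top foot 258 ((700.2353515625, -178.16592407226562), (61.330352783203125, 49.38498306274414), 72.93727111816406)
```

Emit:
arm_command:
  series:
    - {"dp":[0,0,0],"angular":[0.015,0,0],"gripper":5}
    - {"dp":[0,0,0],"angular":[0.011,0,0],"gripper":5}
    - {"dp":[0,0,0],"angular":[0,0,0],"gripper":5}
    - {"dp":[0,0,0],"angular":[0,0,0],"gripper":5}
    - {"dp":[0,0,0],"angular":[0,0,0],"gripper":5}
    - {"dp":[0,0,0],"angular":[0,0,0],"gripper":5}
    - {"dp":[0,0,0],"angular":[0,0,0],"gripper":5}
    - {"dp":[0,0,0],"angular":[0,0,0],"gripper":5}

```text
clock: 12.85
position: [0.4424, -0.0899, 0.1515]
ee_rot: [0.694, -0.13, 0.696, 0.129]
contact_force: [-1.0, -0.2, -0.8]
width: 0.0114
```

```bash
python3 chk.py; python3 chk.py
```

```text
clock 12.85 jaw yaw 21.09 F [-1.  -0.2 -0.8] M [ 0.11 -0.05  0.02]
wrist needle n 116 dir from axis -19.65 line -19.56 line pt [ 0.5051 -0.1108] tip r 0.0868
scene needle n 19 dir from axis -19.5 line -21.5 line pt [ 0.4999 -0.1081] tip r 0.0835
scene foot 380 ((702.5520629882812, -178.36376953125), (59.70744705200195, 49.40357208251953), 76.01485443115234)
top needle n 8 dir from axis -19.71 line -20.86 line pt [ 0.508  -0.1119] tip r 0.0838
top foot 256 ((701.2335815429688, -178.28160095214844), (59.8420295715332, 50.01612091064453), 75.61569213867188)
clock 13.0 jaw yaw 21.09 F [-1.4 -1.  -1. ] M [ 0.01 -0.    0.05]
wrist needle n 117 dir from axis -19.63 line -19.77 line pt [ 0.5048 -0.1106] tip r 0.0868
scene needle n 20 dir from axis -19.53 line -19.42 line pt [ 0.4992 -0.1086] tip r 0.0835
scene foot 380 ((702.6702270507812, -178.59805297851562), (59.69347381591797, 49.44205093383789), 75.39291381835938)
top needle n 10 dir from axis -19.66 line -20.81 line pt [ 0.5079 -0.1118] tip r 0.0838
top foot 263 ((700.8798828125, -178.213623046875), (59.86100387573242, 50.649497985839844), 75.52600860595703)
```

Emit:
arm_command:
  series:
    - {"dp":[0,0,0],"angular":[-0.002,0,0],"gripper":5}
    - {"dp":[0,0,0],"angular":[0,0,0],"gripper":5}
    - {"dp":[0,0,0],"angular":[0,0,0],"gripper":5}
    - {"dp":[0,0,0],"angular":[0,0,0],"gripper":5}
    - {"dp":[0,0,0],"angular":[0,0,0],"gripper":5}
    - {"dp":[0,0,0],"angular":[0,0,0],"gripper":5}
    - {"dp":[0,0,0],"angular":[0,0,0],"gripper":5}
    - {"dp":[0,0,0],"angular":[0,0,0],"gripper":5}

```text
clock: 14.15
position: [0.4424, -0.0899, 0.1515]
ee_rot: [0.694, -0.131, 0.696, 0.13]
contact_force: [-0.2, -0.5, -0.5]
width: 0.0119
```

```bash
python3 chk.py; python3 - <<'E'
from h import *
g=grab("scene");cv2.imwrite("pics/end.png",g["image"])
H,S,V=cv2.split(cv2.cvtColor(g["image"],cv2.COLOR_BGR2HSV).astype(int))
ys,xs=np.nonzero((H>5)&(H<18)&(S>200)&(V>120)&(g["depth"]>0))
P=pts(g,np.c_[xs,ys]);P=P[(abs(P[:,0]-.55)<.06)&(abs(P[:,1]-.115)<.06)&(P[:,2]>.12)]
print("cap z",np.percentile(P[:,2],[5,50,98]).round(4))
E
```

```text
clock 14.15 jaw yaw 21.28 F [-0.2 -0.5 -0.5] M [ 0.07 -0.02  0.01]
wrist needle n 113 dir from axis -19.25 line -19.27 line pt [ 0.505  -0.1103] tip r 0.0868
scene needle n 19 dir from axis -18.96 line -18.09 line pt [ 0.5007 -0.1085] tip r 0.0844
scene foot 379 ((702.6702270507812, -178.59805297851562), (59.69347381591797, 49.44205093383789), 75.39291381835938)
top needle n 9 dir from axis -19.03 line -19.05 line pt [ 0.5095 -0.1119] tip r 0.0862
top foot 252 ((701.163330078125, -178.3582305908203), (60.520816802978516, 48.93047332763672), 74.3902816772461)
cap z [0.1725 0.1754 0.2117]
```

View pics/end.png

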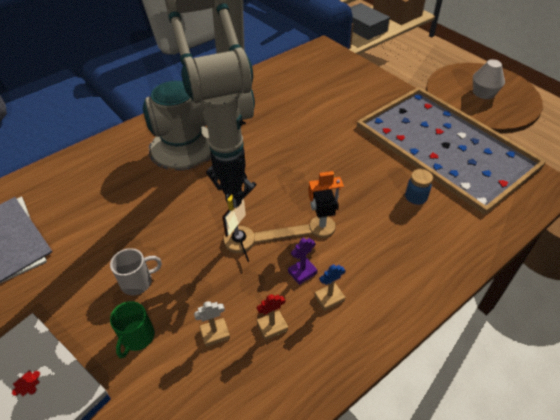

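The needle bearing of about −19.1° matches the red piece's bearing. The final picture shows the needle at (243,250) aimed at red (270,310), the cap raised at (326,185), and the pieces, mug and jar unmoved.

```bash
python3 -c "
from rig import sign_off; print(sign_off())"
```

```text
the job is handed in; nothing more can be done
None
```

The job is handed in: the cap is open and the mirror is held at an angle that shows the red piece in the middle.

- **Cap:** I pulled it straight up past its catch to the stop. The hood rose about 40 mm, from 0.137 to 0.176 m. I met the stop with about 24 N, and the cap was still up at the last check.
- **Mirror:** I turned it about 40° clockwise by the yellow tab. At hand-in the fingers still gripped it (11.9 mm opening), steady, at a force under 1 N.
- **Angle:** The needle's bearing read −19.25°, −18.96° and −19.03° in the wrist, scene and top cameras. The red piece's bearing is about −19.1°. The wrist's own angle also gave about −19°, so the readings differ by roughly 0.3°. The needle line fits from the scene and top cameras were noisier, being out by up to 2° at times.
- **Other things:** In the last picture the three pieces, the mug and the jar looked unmoved. I measured only the red piece's foot, which had not shifted. The clock stood at about 14.3 s.

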